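Stopper the sauce bottle and show its label to the scanner

TASK

At the food stall's counter, take the yellow stopper from its stand and set it fully home in the neck of the red sauce bottle while the bottle stands on the counter. Then lift the red bottle by its thick neck, keep it upright all the way, and hold it still in the air in front of the scanner, label squarely facing the scanner's window, label centre level with the window's centre and about 10 cm straight out from it. Finish while holding the bottle there: do not put it down or let go, do not lean it on anything, and leave the green bottle, the jar and the white squeeze bottle where they stand.

Things in the scene. Friction and masses are not known exactly. Their poses are not given: they have to be found in the camera images.
- red_bottle_mid (a point): Loose red plastic bottle, 0.2 to 0.45 kg; this point: on its axis, 84 mm above its underside. Square body 60 x 60 mm, 110 mm high; thick round neck 37 mm across from 119 to 156 mm above the underside (grip it at about 140 mm), then a thin mouth piece 25 mm across up to 168 mm. z up; x towards the face with the white label (its edge wraps onto the shoulder, seen from above).
- red_bottle_mouth (a point): Centre of the red bottle's open mouth, on the rim, on the bottle's axis, 168 mm above its underside. The bore is 19 mm across and 45 mm deep. Axes as the bottle's.
- label (a point): Centre of the white label (44 mm wide, 62 mm high, yellow band and black bars) on the red bottle's flat +x face: 30 mm from the bottle's axis and 58 mm above its underside. Its x axis points straight out of the label.
- stopper_head (a point): Loose upright stopper, 20 to 45 g: yellow round head 31 mm across, 16 mm high (this point: its centre), over a black tapered plug 26 mm long, 16 mm across at the head, 11 mm at the tip. Fully home, the head's underside rests on the bottle's rim: this point is 8 mm above the mouth. Head wider than mouth piece and stand tube: fingertips may reach a few mm below it.
- stopper_stand: Fixed stopper stand: round wooden foot 68 mm in diameter and 8 mm high, with an upright metal tube 25 mm in outer diameter whose rim is 60 mm above the counter. Origin: centre of the underside, on the counter. The stopper's plug hangs loosely in the tube, its head on the rim.
- scan_window (a point): Centre of the fixed scanner's black window, 160 mm above the counter, in a grey head 85 mm wide, 75 high, 55 deep (top at 198 mm) on a post with a black foot. x points into the scanner, y sideways along the window, z up. A bottle shown properly has its x axis along this x axis and its label 100 mm from this point on the -x side.
- scanner: The same scanner; origin: on the counter below the head, 24.5 mm behind the window along x; axes as the window's.
- green_bottle_mid (a point): Bystander: loose green bottle of the same shape as the red one, with a black stopper already in it, 184 mm high in all; this point is on its axis 90 mm above its underside. It and the red bottle may swap places.
- jar_mid (a point): Bystander: closed jar with a blue lid, 72 mm in diameter, 75 mm high; this point is its centre.
- squeeze_bottle_mid (a point): Bystander: white squeeze bottle with a red cap, 60 mm in diameter, 160 mm high; this point is its centre.

How it is judged (in metres and radians):
On the way:
1. the stopper is fully home in the red bottle's neck while the bottle stands on the counter (horizontal distance between stopper_head and red_bottle_mouth below 0.004 m and z of stopper_head in the frame of red_bottle_mouth between 0.004 and 0.0115 m and height (world z) of red_bottle_mid below 0.089 m), for 0.2 s.
At the end, for the whole second after the job is handed in: Red bottle held still by the fingers alone; label centre 75 to 125 mm out from the window, within 20 mm of its centre sideways and in height, facing it within 0.2 rad; bottle upright within 0.14 rad; stopper within 3.5 mm of fully home in its neck (x of label in the frame of scan_window between -0.125 and -0.075 m and y of label in the frame of scan_window between -0.02 and 0.02 m and z of label in the frame of scan_window between -0.02 and 0.02 m and x of scan_window in the frame of label above 0.05 m and angle between the x axis of label and the x axis of scan_window, either way round below 0.2 rad and angle between red_bottle_mid's own z axis and vertical below 0.14 rad and z of stopper_head in the frame of red_bottle_mouth between 0.004 and 0.0115 m and distance between stopper_head and red_bottle_mouth below 0.0125 m and contact force between the fingers and red_bottle above 1 N and contact force between each of scanner, green_bottle, jar and red_bottle below 0.2 N and linear speed of red_bottle below 0.02 m/s and angular speed of red_bottle below 0.2 rad/s); the arm keeps its last pose, push and grip.
It fails at once if the red bottle is tipped by more than 0.35 rad (angle between red_bottle_mid's own z axis and vertical above 0.35 rad).
It fails at once if the green bottle is moved by more than 30 mm (distance of green_bottle_mid from where it was at the start of the episode above 0.03 m).
It fails at once if the jar is moved by more than 30 mm (distance of jar_mid from where it was at the start of the episode above 0.03 m).
It fails at once if the squeeze bottle is moved by more than 30 mm (distance of squeeze_bottle_mid from where it was at the start of the episode above 0.03 m).
It also fails if it takes over 64 s, if anything falls off the work surface, if the arm or the gripper's body presses on something with over 40 N, if the wrist force passes 120 N, or if a joint passes its speed limit or range.

ROBOT

A 6-joint arm with a two-finger parallel gripper is mounted at the origin on the work surface. World frame = base frame: x ahead of the robot, y to its left, z up, the work surface at z = 0. Lengths are in mm, angles in rad, forces in N, time in s.
With the tool pointing down it reaches from about 275 to 975 mm from the base axis. Payload 8.4 kg.
Tool frame: the origin (TCP) lies at the very end of the fingers, on their centre line; the grasp point (between the pads) lies 19 mm behind it (r.tcp_to_grasp is the distance from the TCP to the grasp point, in mm); z points along the fingers, y is the line along which they close (so a half turn about z gives the same grasp; the last joint's range is limited). The gripper opens to 92 mm and grips with 3 to 60 N. Pads are 20 mm wide; open, the fingers measure 128 mm over their backs; the gripper's body (75 mm by 189 mm) begins 69 mm behind the grasp point.
Start: joints at [-1.137, 0.353, 1.633, -0, 1.155, -0.002], TCP at [263.834, -566.586, 214.583] pointing down, gripper open.
Joint ranges: [-2.63, 2.63], [-0.92, 2.1], [0.06, 2.66], [-1.3, 4.44], [0, 2.69], [-3.02, 3.02]. Speed limits (rad/s): [2.22, 2.22, 2.79, 3.14, 3.14, 3.14].

INTERFACE

Orientations are given as a rotation vector (axis times angle).
In Python, from station import r gives the robot as it stands.
- The arm moves only by the tool jog_arm, never from a script. Its argument "deltas" is a list that holds one entry, the list of rows, each a list of 7 numbers: the closure, from 0 (fully open) to 1 (shut), then the shift along the world's x, y, z in cm, then the turn, a rotation vector about the world's x, y, z in degrees. A call has 1 to 5 rows; each row shifts and turns the commanded pose from where the row before left it; what a row does not reach is not made up. A row lasts 1/8 s, in which the tool goes at most 62.5 mm and 10.7 degrees, less where a joint would pass 70% of its speed; a pose out of reach is approached as far as the arm can. A call with a gripper value outside its range is refused whole. The fingers move at their own pace and stop on an object; "newtons" is the grip in N (left out, the last holds). Time passes only in rows, so rows that do not move let the fingers close. It gives the time, the measured TCP pose, the force, the opening and the grip force at its end, in the units of the state.
- r.sense(): the state, without advancing time (a new reading comes with each control period).
- r.camera(name): name is "scene" or "top"; returns a dict with "image" (400x640x3 uint8, red, green, blue), "fx", "fy", "cx", "cy" (pixels), "k1" (the pictures are not rectified: a ray, as slopes to the right and down, at radius r is drawn at 1 + k1 r^2 times it, then the intrinsics apply), "cam_to_world" (4x4, takes a point from camera to world coordinates). Camera axes: x right, y down, z forward; pixel columns grow to the right and rows downward; lengths in mm; the calibration is good to about 2 mm. A picture is of the moment at which its call begins. There is no depth.
- r.hand_in(): hands the job in; it is judged then, once.
The state is a dict: "time": time; "joint_pos": joint angles; "qvel": joint speeds; "tau": joint torques, N m; "position": TCP position; "ee_rot": TCP orientation; "ft_force": force on the tool from outside, world axes, zero at the start; "torque": the same for the moment, N m; "width": opening from 0.0 (shut) to 1.0 (fully open); "finger_force": force on a finger pad.
Only numpy, scipy, OpenCV 4.12 (cv2) and the standard library are available. Lean on these libraries where they do the work, as an engineer would, in place of code of your own. Each camera call takes 0.05 s, during which the arm holds its last target. There are 200 camera calls.

## Working session

There is one attempt and no reset: what is moved stays moved. The work goes in short steps, Python scripts to look and compute and a tool call to move; the robot and the scene stay as the last step left them, time stands still between calls to the robot, and variables do not carry over. Pictures are saved under pics/ and viewed, at most 10 in all, crops included, and the job is handed in when it is done.

Besides the shell and the picture viewer there is one more tool, called after "Emit:" as name(argument=value, ...) on one line, values as JSON. jog_arm: Moves the arm, as the interface text tells. Its arguments: {"type":"object","properties":{"deltas":{"type":"array","items":{"type":"array","items":{"type":"array","items":{"type":"number"}}}},"newtons":{"type":"number"}},"required":["deltas"]}

```bash
mkdir -p pics; ls; cat > h.py <<'E'
import numpy as np, cv2
from station import r
def K(c): return np.array([[c["fx"],0,c["cx"]],[0,c["fy"],c["cy"]],[0,0,1.]])
def snap(n,fn):
    c=r.camera(n); cv2.imwrite(f"pics/{fn}.png",c["image"][:,:,::-1]); return c
def ray(c,uv):
    p=cv2.undistortPoints(np.array([[uv]],float),K(c),np.array([c["k1"],0,0,0,0.]))
    # drawn = (1+k1 r^2)*ray  (OpenCV forward model)
    p=p[0,0]; T=np.array(c["cam_to_world"]); d=T[:3,:3]@np.array([p[0],p[1],1]); return T[:3,3],d/np.linalg.norm(d)
def onz(c,uv,z):
    o,d=ray(c,uv); return o+d*(z-o[2])/d[2]
def proj(c,P):
    T=np.linalg.inv(np.array(c["cam_to_world"])); q=cv2.projectPoints(np.array([P],float),cv2.Rodrigues(T[:3,:3])[0],T[:3,3],K(c),np.array([c["k1"],0,0,0,0.]))[0]; return q[0,0]
def tri(rays):
    A=sum(np.eye(3)-np.outer(d,d) for o,d in rays); b=sum((np.eye(3)-np.outer(d,d))@o for o,d in rays); p=np.linalg.solve(A,b)
    return p,[float(np.linalg.norm(np.cross(p-o,d))) for o,d in rays]
E
python3 - <<'E'
from h import *
np.set_printoptions(precision=1,suppress=True)
for n in("scene","top"):
    c=snap(n,n+"0"); print(n,c["fx"],c["k1"],np.array(c["cam_to_world"]))
    np.save(n+"0.npy",c,allow_pickle=True)
s=r.sense();print(s["position"],s["ee_rot"],s["ft_force"],s["width"],r.tcp_to_grasp,s["time"])
E
```

```text
pics
scene 377.0481265949109 -0.0009487414808207551 [[   0.8    0.3   -0.5  998.7]
 [   0.6   -0.5    0.7 -627.1]
 [  -0.    -0.8   -0.6  652. ]
 [   0.     0.     0.     1. ]]
top 489.20281921331707 -0.02165410250085912 [[  -0.    -1.     0.1  450.7]
 [  -1.     0.    -0.     6.5]
 [   0.    -0.1   -1.  1143. ]
 [   0.     0.     0.     1. ]]
[ 263.7 -566.2  214. ] [-3.1 -0.7  0. ] [0.6 0.8 0.3] 0.9993814588992456 18.700000000000003 0.1
```

View pics/scene0.png

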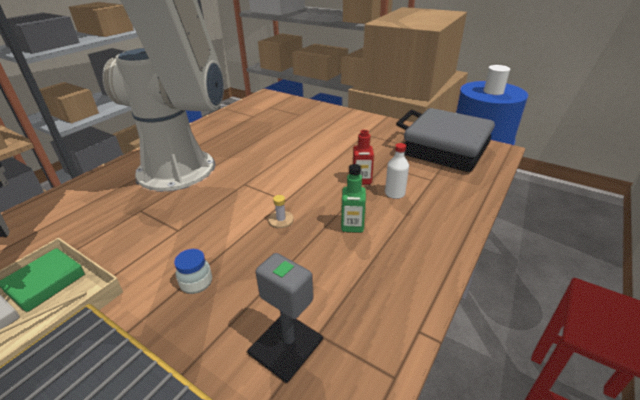

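View pics/top0.png

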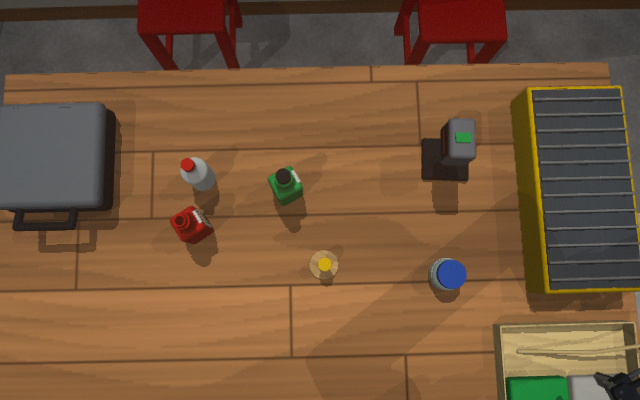

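The scene view shows the red bottle (mouth about (364,133)), the green bottle (354,170), the stopper (279,201), the jar (193,270) and the scanner (285,290). The top view shows the red bottle (mouth about (181,219), label towards the lower right), the stopper (324,264), the scanner head (458,140) and its foot (445,160).

```bash
python3 - <<'E'
from h import *
T=cv2.imread("pics/top0.png");S=cv2.imread("pics/scene0.png")
def crop(I,x,y,w,h): return cv2.resize(I[y:y+h,x:x+w],(400,300),interpolation=cv2.INTER_CUBIC)
m=np.vstack([np.hstack([crop(T,160,195,64,48),crop(T,410,105,80,90-30)[:, :]]),np.hstack([crop(S,330,125,80,60),crop(S,240,250,96,72)])])
m=np.vstack([np.hstack([crop(T,160,195,64,48),crop(T,410,112,96,72)]),np.hstack([crop(S,330,125,80,60),crop(S,240,310-60,96+32,96)])])
cv2.imwrite("pics/m1.png",m)
E
```

```text
(no output)
```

View pics/m1.png

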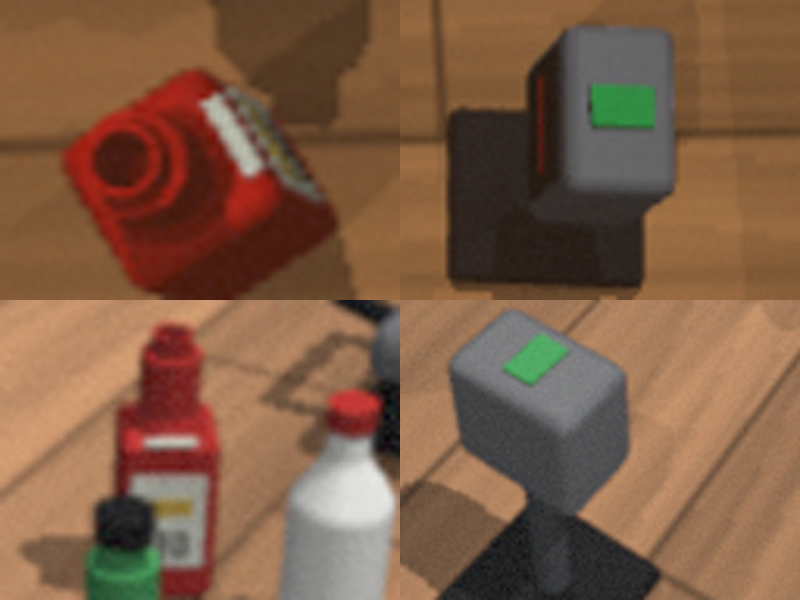

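The crops show the red mouth's bore at about top (179.7,220.1) and scene (365,131.5), and the label strip's normal pointing right and up in the top image. The scanner's window faces left in the top view, and the centre of its top face is at about (462,138).

```bash
cat > m.py <<'E'
from h import *
np.set_printoptions(precision=1,suppress=True)
def blob(I,f,box):
    x,y,w,h=box; hsv=cv2.cvtColor(I,cv2.COLOR_RGB2HSV).astype(int); H,S,V=hsv[...,0],hsv[...,1],hsv[...,2]
    m=np.zeros(I.shape[:2],np.uint8); m[y:y+h,x:x+w]=f(H,S,V)[y:y+h,x:x+w]
    n,l,st,ce=cv2.connectedComponentsWithStats(m); k=1+np.argmax(st[1:,4]); return (l==k).astype(np.uint8),ce[k],st[k]
yel=lambda H,S,V:(H>20)&(H<35)&(S>150)&(V>110)
red=lambda H,S,V:((H<5)|(H>174))&(S>150)
def yaw_of(c,m,z):
    ct=cv2.findContours(m,0,2)[0]; ct=max(ct,key=cv2.contourArea); R=cv2.minAreaRect(ct); b=cv2.boxPoints(R)
    P=np.array([onz(c,p,z)[:2] for p in b]); return P
E
python3 - <<'E'
from m import *
t=np.load("top0.npy",allow_pickle=True).item(); s=np.load("scene0.npy",allow_pickle=True).item()
I,J=t["image"],s["image"]
_,a,sa=blob(I,yel,(300,240,50,50)); _,b,sb=blob(J,yel,(265,185,40,30)); print("stopper px",a,sa,b,sb)
print("stopper",tri([ray(t,a),ray(s,b)]), onz(t,a,76))
print("mouth",tri([ray(t,(179.7,220.1)),ray(s,(365,131.5))]),onz(t,(179.7,220.1),168))
mr,_,sr=blob(J,red,(340,125,50,65)); ys,xs=np.nonzero(mr)
for y in range(sr[1],sr[1]+16): print(y,xs[ys==y].min(),xs[ys==y].max(),end="; ")
# label strip
m,c,st=blob(I,lambda H,S,V:(S<70)&(V>150),(185,200,30,30)); print("\nstrip",c,st); P=yaw_of(t,m,112); print(P,np.degrees(np.arctan2(*(P[1]-P[0])[::-1])),np.degrees(np.arctan2(*(P[2]-P[1])[::-1])),np.linalg.norm(P[1]-P[0]),np.linalg.norm(P[2]-P[1]))
# scanner
m,c,st=blob(I,lambda H,S,V:(H>50)&(H<75)&(S>120),(440,115,40,40)); P=yaw_of(t,m,198); print("pad",c,st,P.mean(0),np.degrees(np.arctan2(*(P[1]-P[0])[::-1])),P)
m2,c2,_=blob(J,lambda H,S,V:(H>50)&(H<85)&(S>100),(260,255,50,40)); print("pad tri",tri([ray(t,c),ray(s,c2)]))
Q=yaw_of(s,m2,198);print(Q)
for n,p,z in(("headTL",(449.5,119),198),("headTR",(474,119),198),("headBL",(449.5,157),198),("headBR",(474,157),198),("footTL",(421,139),5),("footBL",(421,180),5),("footBR",(468,181),5),("green",(284,178),184),("squeeze",(187,165),160),("jar",(450,274),75)): print(n,onz(t,p,z))
# wide: scene head corners
for n,p in(("A",(240+450/400*0+ (450-400)*.32, 250+(358-300)*.32)),("B",(240+115*.32,250+10*.32)),("C",(240+227*.32,250+75*.32)),("D",(240+170*.32,250+130*.32))): print(n,p,onz(s,p,198))
import cv2
R=cv2.Rodrigues(np.array(r.sense()["ee_rot"]))[0];print(R)
E
```

```text
stopper px [324.4 263.9] [318 257  14  15 161] [279.  200.5] [274 196  11   9  56]
stopper (array([465.7, -25. ,  68. ]), [0.12748747666873464, 0.12748747666877297]) [465.5 -24.9  76. ]
mouth (array([559.4, 266.1, 167.7]), [1.4064162148437884, 1.4064162148436343]) [558.1 265.2 168. ]
130 362 363; 131 361 367; 132 361 367; 133 361 367; 134 360 368; 135 359 369; 136 359 369; 137 359 369; 138 359 369; 139 359 369; 140 359 369; 141 359 368; 142 359 368; 143 359 368; 144 358 368; 145 358 369; 
strip [196.6 216.1] [192 210  10  13  42]
[[582.9 254.5]
 [586.  249.4]
 [561.1 233.9]
 [558.  239. ]] -58.653896262082945 -148.1585499289009 6.007178115133922 29.340504615296343
pad [463.1 137.1] [456 133  15  10 137] [ 706.9 -305. ] -91.23269470248844 [[ 716.5 -291.6]
 [ 715.9 -319.7]
 [ 697.4 -318.4]
 [ 698.  -290.3]]
pad tri (array([ 707.3, -304.8,  199.3]), [0.13352863516346009, 0.13352863516354993])
[[ 695.7 -316.5]
 [ 697.8 -283. ]
 [ 717.2 -290.7]
 [ 714.4 -323.2]]
headTL [ 745.7 -280.5  198. ]
headTR [ 744.7 -329.9  198. ]
headBL [ 667.7 -275.3  198. ]
headBR [ 666.6 -324.1  198. ]
footTL [ 757.8 -267.1    5. ]
footBL [ 657.9 -261.4    5. ]
footBR [ 652.8 -373.1    5. ]
green [635.8  54.  184. ]
squeeze [672.4 253.9 160. ]
jar [ 436.9 -296.4   75. ]
A (256.0, 268.56) [ 668.9 -327.2  198. ]
B (276.8, 253.2) [ 675.6 -281.1  198. ]
C (312.64, 274.0) [ 753.8 -287.6  198. ]
D (294.4, 291.6) [ 750.2 -332.1  198. ]
[[ 0.9  0.4 -0. ]
 [ 0.4 -0.9  0. ]
 [ 0.  -0.  -1. ]]
```

Everything checks out: stopper head at (466,-25,68), mouth at (559,266,168), window at about (708,-278,160), scanner x-axis at about -92.5° and label at about -58°. I'm moving above the stopper with the fingers closing along y.

Emit:
jog_arm(deltas=[[[0, 2, 5.4, 0, 0, 0, -2.5], [0, 2, 5.4, 0, 0, 0, -2.5], [0, 2, 5.4, 0, 0, 0, -2.5], [0, 2, 5.4, 0, 0, 0, -2.5], [0, 2, 5.4, 0, 0, 0, -2.5]]])

```text
time: 0.72
position: [364.0, -294.8, 214.4]
ee_rot: [-3.123, -0.338, 0.0]
ft_force: [0.1, 0.1, -0.2]
width: 1.0
finger_force: 0.0
```

Emit:
jog_arm(deltas=[[[0, 2, 5.4, 0, 0, 0, -2.5], [0, 2, 5.4, 0, 0, 0, -2.5], [0, 2, 5.4, 0, 0, 0, -2.5], [0, 2, 5.4, 0, 0, 0, -2.5], [0, 2, 5.4, 0, 0, 0, -2.5]]])

```text
time: 1.35
position: [464.1, -24.7, 214.6]
ee_rot: [3.141, -0.003, 0.0]
ft_force: [0.6, -0.3, 0.9]
width: 1.0
finger_force: 0.0
```

Emit:
jog_arm(deltas=[[[0, 0.2, 0.2, -4, 0, 0, 0], [0, 0, 0, -4, 0, 0, 0], [0, 0, 0, 0, 0, 0, 0], [0, 0, 0, 0, 0, 0, 0]]])

```text
time: 1.85
position: [466.4, -24.8, 135.6]
ee_rot: [3.142, -0.001, 0.001]
ft_force: [-0.2, 0.9, 1.3]
width: 0.996
finger_force: 0.0
```

Emit:
jog_arm(deltas=[[[0, 0, 0, -2.5, 0, 0, 0], [0, 0, 0, -2.5, 0, 0, 0], [0, 0, 0, -2, 0, 0, 0], [0, 0, 0, -0.9, 0, 0, 0], [0, 0, 0, 0, 0, 0, 0]]])

```text
time: 2.48
position: [466.4, -24.8, 56.3]
ee_rot: [3.142, -0.001, 0.001]
ft_force: [-0.2, -0.5, 0.6]
width: 0.999
finger_force: 0.0
```

Emit:
jog_arm(deltas=[[[1, 0, 0, 0, 0, 0, 0], [1, 0, 0, 0, 0, 0, 0], [1, 0, 0, 0, 0, 0, 0], [1, 0, 0, 0, 0, 0, 0], [1, 0, 0, 0, 0, 0, 0]]], newtons=12)

```text
time: 3.1
position: [465.9, -24.6, 55.6]
ee_rot: [-3.142, 0.001, -0.0]
ft_force: [0.8, -0.1, -0.4]
width: 0.479
finger_force: 0.0
```

Emit:
jog_arm(deltas=[[[1, 0, 0, 0, 0, 0, 0], [1, 0, 0, 0, 0, 0, 0], [1, 0, 0, 0, 0, 0, 0], [1, 0, 0, 0, 0, 0, 0], [1, 0, 0, 0, 0, 0, 0]]])

```text
time: 3.72
position: [465.8, -24.7, 55.6]
ee_rot: [3.141, -0.001, -0.0]
ft_force: [-0.3, -4.2, 0.3]
width: 0.332
finger_force: 12.0
```

Emit:
jog_arm(deltas=[[[1, 0, 0, 0, 0, 0, 0], [1, 0, 0, 2, 0, 0, 0], [1, 0, 0, 5, 0, 0, 0], [1, 0, 0, 5.4, 0, 0, 0], [1, 0, 0, 5, 0, 0, 0]]], newtons=15)

```text
time: 4.35
position: [465.7, -24.0, 231.4]
ee_rot: [-3.141, 0.001, -0.001]
ft_force: [0.2, 0.0, -0.5]
width: 0.327
finger_force: 15.0
```

Emit:
jog_arm(deltas=[[[1, 1.5, 4.5, 0, 0, 0, 0], [1, 1.5, 5, 0, 0, 0, 0], [1, 1.8, 5, 0, 0, 0, 0], [1, 1.8, 5, 0, 0, 0, 0], [1, 1.4, 5, 0, 0, 0, 0]]])

```text
time: 4.97
position: [546.0, 222.7, 229.4]
ee_rot: [-3.141, 0.001, 0.001]
ft_force: [1.0, -1.2, -0.2]
width: 0.325
finger_force: 15.0
```

Emit:
jog_arm(deltas=[[[1, 1.3, 3.5, 0, 0, 0, 0], [1, 0, 1, 0, 0, 0, 0], [1, 0, 0, 0, 0, 0, 0], [1, 0, 0, 0, 0, 0, 0], [1, 0, 0, 0, 0, 0, 0]]])

```text
time: 5.6
position: [558.7, 264.3, 229.8]
ee_rot: [3.142, -0.003, 0.0]
ft_force: [0.4, -0.4, -0.3]
width: 0.331
finger_force: 15.0
```

```bash
python3 - <<'E'
from m import *
p=np.array(r.sense()["position"]);print(p,r.sense()["width"])
C={n:snap(n,n+"1") for n in("top","scene")}
t,s=C["top"],C["scene"]
def crop(I,u,w=64,h=48):
    x,y=int(u[0]-w/2),int(u[1]-h/2);return cv2.resize(I[y:y+h,x:x+w,::-1],(400,300),interpolation=cv2.INTER_CUBIC)
Q=p+[0,0,0]
us,ut=proj(s,p),proj(t,p);print(us,ut)
cv2.imwrite("pics/m2.png",np.hstack([crop(t["image"],ut),crop(s["image"],us)]))
for n in C:
  try:print(n,blob(C[n]["image"],yel,(int(proj(C[n],p)[0])-25,int(proj(C[n],p)[1])-25,50,50))[1:])
  except Exception as e:print(e)
E
```

```text
[558.7 264.3 229.8] 0.33090014818954067
[365.1 111.4] [171.5 216.4]
attempt to get argmax of an empty sequence
scene (array([368.8, 106.5]), array([367, 103,   4,   8,  22], dtype=int32))
```

View pics/m2.png

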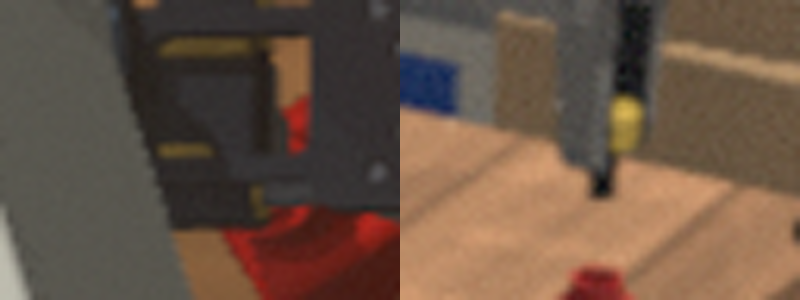

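The wrist crops show the plug hanging straight down below the fingers in the scene view (tip at about (365,118)), in line with the red mouth at about (364.5,132). The top view is blocked by the arm. I'll refine the mouth position from the first images.

```bash
python3 - <<'E'
from m import *
t=np.load("top0.npy",allow_pickle=True).item(); s=np.load("scene0.npy",allow_pickle=True).item()
I=t["image"]; g=I[...,0].astype(float); sub=g[212:230,172:190]; print(sub[::1,::1].astype(int))
w=np.clip(85-sub,0,None); yy,xx=np.mgrid[212:230,172:190]
m,c,st=blob(I,lambda H,S,V:V<80,(172,212,15,16)); print("bore",c,st)
ub=c
for us in((364,131.2),(364.5,131.2)): print(tri([ray(t,ub),ray(s,us)]),onz(t,ub,168),onz(t,ub,160))
for P in((558.7,264.3,208.4),(558.7,264.3,168),(560,266,168)): print(proj(s,P),proj(t,P))
E
```

```text
[[142 143 143 143 144 145 150 153 150 150 148 154 156 152 153 145 138 140]
 [141 141 142 142 145 158 167 170 167 161 154 157 155 136 120 124 124 124]
 [137 136 136 149 164 168 166 162 157 138 136 147 151 155 138 111 109 118]
 [130 132 142 159 168 171 162 149 156 166 151 118 118 141 153 136 106  94]
 [112 135 165 168 154 117  94  90  95 105 143 148 111 121 149 151 131  98]
 [139 158 167 152 107  75  69  70  71  74  93 140 142 106 124 150 141 103]
 [154 160 156 125  75  71  69  70  70  68  69 106 134 112  99 135 149 117]
 [158 163 144  88  72  72  71  70  68  74  79 105 148 129  90 131 150 127]
 [159 163 140  85  75  71  73  69  70  79  87 101 144 131  71 120 150 125]
 [152 163 141  85  74  73  69  68  71  83  88 108 139 119  76 121 151 126]
 [145 162 147 101  73  73  69  71  76  85  85 121 144 114  72 121 159 133]
 [143 157 163 140  86  73  69  67  76  85 106 145 133  81  79 135 167 129]
 [138 157 161 164 140  96  77  72  71 103 146 139  91  82 100 145 151 103]
 [107 135 159 151 148 165 165 151 149 146 128 103  85  97 138 155 118  77]
 [115 127 151 158 135 115 127 125 122 109  84  82  95 109 143 141  91  71]
 [113 114 140 153 135 101  99  96  93  90  97 104 111 139 142 104  73  72]
 [123 115 122 134 145 134 103 105 108 108 113 115 113 101  87  75  72  71]
 [124 125 122 129 135 135 137 125 114 114 107  95  85  76  73  71  71  72]]
bore [178.6 220.1] [176 217   7   8  42]
(array([557.8, 266.9, 168.4]), [0.5028773830141813, 0.5028773830143877]) [558.2 267.3 168. ] [559.1 269.5 160. ]
(array([558.4, 267.4, 168.2]), [0.1932298567951046, 0.19322985679534657]) [558.2 267.3 168. ] [559.1 269.5 160. ]
[364.7 118.6] [174.6 217.6]
[364.  131.7] [180.1 219.8]
[364.7 131.6] [179.3 219.2]
```

Emit:
jog_arm(deltas=[[[1, 0, 0.2, 0, 0, 0, 0], [1, 0, 0, -1.5, 0, 0, 0], [1, 0, 0, -1.5, 0, 0, 0], [1, 0, 0, -1, 0, 0, 0], [1, 0, 0, 0, 0, 0, 0]]])

```text
time: 6.32
position: [558.1, 267.1, 188.1]
ee_rot: [3.141, -0.001, -0.003]
ft_force: [0.0, -0.3, -0.5]
width: 0.329
finger_force: 15.0
```

Emit:
jog_arm(deltas=[[[1, 0, 0, -0.4, 0, 0, 0], [1, 0, 0, -0.4, 0, 0, 0], [1, 0, 0, -0.3, 0, 0, 0], [1, 0, 0, 0, 0, 0, 0]]])

```text
time: 6.82
position: [558.7, 267.4, 178.4]
ee_rot: [3.141, -0.001, -0.0]
ft_force: [0.3, -0.1, 0.7]
width: 0.327
finger_force: 15.0
```

Emit:
jog_arm(deltas=[[[1, 0, 0, -0.4, 0, 0, 0], [1, 0, 0, -0.3, 0, 0, 0], [1, 0, 0, -0.3, 0, 0, 0], [1, 0, 0, 0, 0, 0, 0]]])

```text
time: 7.32
position: [558.6, 267.3, 168.2]
ee_rot: [3.141, -0.001, -0.001]
ft_force: [0.3, -0.2, -0.8]
width: 0.328
finger_force: 15.0
```

Emit:
jog_arm(deltas=[[[1, 0, 0, -0.2, 0, 0, 0], [1, 0, 0, -0.1, 0, 0, 0], [1, 0, 0, -0.1, 0, 0, 0], [1, 0, 0, -0.1, 0, 0, 0], [1, 0, 0, 0, 0, 0, 0]]])

```text
time: 7.95
position: [559.0, 267.4, 163.8]
ee_rot: [-3.142, 0.001, -0.001]
ft_force: [-0.3, -1.3, 1.8]
width: 0.331
finger_force: 15.0
```

Emit:
jog_arm(deltas=[[[1, 0, 0, -0.05, 0, 0, 0], [1, 0, 0, -0.05, 0, 0, 0], [1, 0, 0, 0, 0, 0, 0]]])

```text
time: 8.32
position: [559.5, 267.5, 163.7]
ee_rot: [-3.141, 0.001, -0.003]
ft_force: [-1.1, -1.8, 8.3]
width: 0.329
finger_force: 15.0
```

Emit:
jog_arm(deltas=[[[1, 0, 0, 0.1, 0, 0, 0], [0.3, 0, 0, 0, 0, 0, 0], [0.3, 0, 0, 0, 0, 0, 0], [0.3, 0, 0, 0, 0, 0, 0], [0.3, 0, 0, 0, 0, 0, 0]]])

```text
time: 8.95
position: [558.8, 267.4, 163.5]
ee_rot: [3.142, -0.001, -0.0]
ft_force: [0.7, 1.0, -0.1]
width: 0.699
finger_force: 0.0
```

```bash
python3 - <<'E'
from m import *
print(r.sense()["position"],r.sense()["width"],r.sense()["ft_force"])
s=snap("scene","scene2")
for P in((558.7,267.3,176),(558.7,267.3,168),(558.7,267.3,84)): print(proj(s,P))
print(blob(s["image"],yel,(350,110,40,30))[1:], blob(s["image"],red,(340,125,50,65))[1:])
I=s["image"][110:190,330:437,::-1];cv2.imwrite("pics/m3.png",cv2.resize(I,(800,600),interpolation=cv2.INTER_CUBIC))
E
```

```text
[558.8 267.4 163.5] 0.6988234281211175 [ 0.7  1.  -0.1]
[364.7 128.8]
[364.5 131.3]
[363.1 156.8]
(array([366.4, 128. ]), array([364, 124,   7,   9,  39], dtype=int32)) (array([363.3, 148.4]), array([353, 134,  21,  30, 321], dtype=int32))
```

View pics/m3.png

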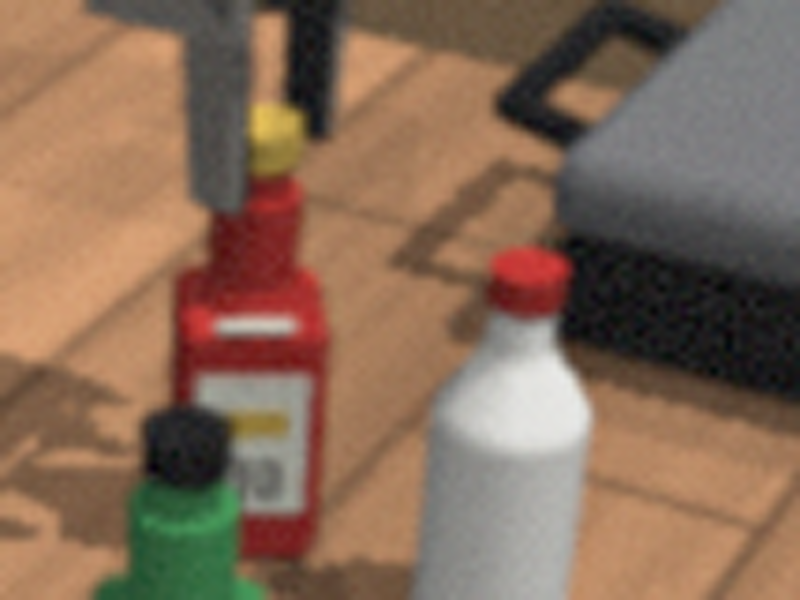

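The stopper head sits directly on the red mouth (yellow at about (366,128), predicted (364.7,128.8)) and the bottle is upright and undisturbed. I'm descending to grip the neck.

Emit:
jog_arm(deltas=[[[0.3, 0, 0, -1, 0, 0, 0], [0.3, 0, 0, -1, 0, 0, 0], [0.3, 0, 0, -1, 0, 0, 0], [0.3, 0, 0, -1, 0, 0, 0], [0.3, 0, 0, 0, 0, 0, 0]]])

```text
time: 9.62
position: [558.2, 267.1, 122.4]
ee_rot: [3.141, -0.001, -0.003]
ft_force: [-0.3, -0.3, -0.0]
width: 0.701
finger_force: 0.0
```

Emit:
jog_arm(deltas=[[[1, 0, 0, 0, 0, 0, 0], [1, 0, 0, 0, 0, 0, 0], [1, 0, 0, 0, 0, 0, 0], [1, 0, 0, 0, 0, 0, 0], [1, 0, 0, 0, 0, 0, 0]]], newtons=30)

```text
time: 10.25
position: [559.0, 267.4, 123.9]
ee_rot: [-3.142, 0.001, -0.001]
ft_force: [0.5, -1.2, 2.1]
width: 0.403
finger_force: 30.0
```

Emit:
jog_arm(deltas=[[[1, 0, 0, 0, 0, 0, 0], [1, 0, 0, 0.3, 0, 0, 0], [1, 0, 0, 0.7, 0, 0, 0], [1, 0, 0, 1, 0, 0, 0], [1, 0, 0, 0, 0, 0, 0]]], newtons=40)

```text
time: 10.88
position: [559.5, 267.8, 144.8]
ee_rot: [-3.141, 0.001, -0.003]
ft_force: [-0.3, -0.5, -2.9]
width: 0.4
finger_force: 40.0
```

Emit:
jog_arm(deltas=[[[1, 0, 0, 3, 0, 0, 0], [1, 0, 0, 4, 0, 0, 0], [1, 0, 0, 5, 0, 0, 0], [1, 0, 0, 4.5, 0, 0, 0], [1, 0, 0, 3, 0, 0, 0]]])

```text
time: 11.5
position: [559.1, 267.6, 341.1]
ee_rot: [-3.141, 0.001, -0.003]
ft_force: [-0.6, 0.6, -3.6]
width: 0.398
finger_force: 40.0
```

Emit:
jog_arm(deltas=[[[1, 0.5, -1.5, 0, 0, 0, -1.3], [1, 1, -2.5, 0, 0, 0, -2], [1, 1.1, -3, 0, 0, 0, -2.5], [1, 1.2, -3.5, 0, 0, 0, -3], [1, 1.4, -3.5, 0, 0, 0, -3]]])

```text
time: 12.12
position: [610.3, 125.1, 336.1]
ee_rot: [3.123, -0.328, -0.005]
ft_force: [1.1, 1.1, -3.6]
width: 0.401
finger_force: 40.0
```

Emit:
jog_arm(deltas=[[[1, 1.4, -3.5, 0, 0, 0, -3], [1, 1.4, -3.5, 0, 0, 0, -3], [1, 1.4, -3.5, 0, 0, 0, -3], [1, 1.3, -3.5, 0, 0, 0, -3], [1, 1.3, -3.5, 0, 0, 0, -3]]])

```text
time: 12.75
position: [678.1, -49.9, 335.8]
ee_rot: [3.054, -0.733, -0.005]
ft_force: [1.7, 0.5, -3.5]
width: 0.399
finger_force: 40.0
```

Emit:
jog_arm(deltas=[[[1, 1.2, -3.4, 0, 0, 0, -3], [1, 1.1, -3, 0, 0, 0, -2.5], [1, 0.8, -2.2, 0, 0, 0, -1.5], [1, 0.3, -1.2, 0, 0, 0, -0.5], [1, 0, 0, 0, 0, 0, 0]]])

```text
time: 13.38
position: [712.6, -146.1, 337.8]
ee_rot: [-3.001, 0.928, 0.002]
ft_force: [-0.8, -0.1, -2.7]
width: 0.401
finger_force: 40.0
```

Emit:
jog_arm(deltas=[[[1, 0.1, -0.2, -2, 0, 0, 0], [1, 0, 0, -3, 0, 0, 0], [1, 0, 0, -3, 0, 0, 0], [1, 0, 0, -2.2, 0, 0, 0], [1, 0, 0, -1, 0, 0, 0]]])

```text
time: 14.0
position: [712.6, -146.3, 224.0]
ee_rot: [3.002, -0.925, -0.005]
ft_force: [0.3, 0.4, -3.3]
width: 0.402
finger_force: 40.0
```

Emit:
jog_arm(deltas=[[[1, 0, 0, 0, 0, 0, 0], [1, 0, 0, 0, 0, 0, 0], [1, 0, 0, 0, 0, 0, 0], [1, 0, 0, 0, 0, 0, 0]]])

```text
time: 14.5
position: [714.1, -147.7, 227.3]
ee_rot: [-3.002, 0.927, -0.002]
ft_force: [0.4, 0.0, -3.4]
width: 0.399
finger_force: 40.0
```

```bash
python3 - <<'E'
from m import *
print(r.sense()["position"],r.sense()["ft_force"])
t,s=snap("top","top3"),snap("scene","scene3")
for n,P in(("lab",(712.4,-178,160)),("window",(708,-278,160)),("base",(713.7,-148,102)),("shoulder",(713,-148,212)),("stop",(713.7,-148,278))): print(n,proj(s,P),proj(t,P))
def crop(I,u):
    x,y=int(u[0]-64),int(u[1]-60);return cv2.resize(I[y:y+120,x:x+128,::-1],(400,375),interpolation=cv2.INTER_CUBIC),(x,y)
a,ca=crop(t["image"],proj(t,(712,-200,200)));b,cb=crop(s["image"],proj(s,(712,-200,200)));print(ca,cb)
cv2.imwrite("pics/m4.png",np.hstack([a,b]))
E
```

```text
[ 714.1 -147.7  227.3] [ 0.4  0.  -3.4]
lab [327.3 242.5] [396.2 141.2]
window [294.5 275. ] [444.4 142.2]
base [335.9 255.2] [377.8 147.9]
shoulder [335.9 212.9] [385.5 134.3]
stop [336.5 183.8] [391.  123.9]
(346, 75) (256, 173)
```

View pics/m4.png

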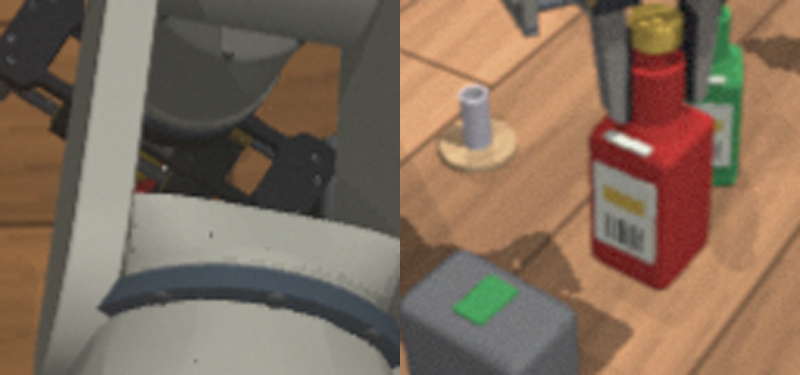

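The scene crop shows the bottle upright, with the stopper flush and the label towards the scanner. The label centre is at about (328.3,241.8), predicted (327.3,242.5). I'll check the yaw from the label's edges before handing in.

```bash
python3 - <<'E'
from m import *
s=r.camera("scene"); f=lambda x,y:(256+(x-400+.5)/3.125-.5,173+(y+.5)/3.125-.5)
# vertical label edges: mid-heights at z=160, and top/bottom corners at z=191/129
L,R=onz(s,f(596,207.5),160),onz(s,f(656,223),160); d=R-L; print(L,R,np.linalg.norm(d),"centre",(L+R)/2,"normal yaw",np.degrees(np.arctan2(d[1],d[0]))+90)
tl,tr,br,bl=[onz(s,f(*p),z) for p,z in(((595,175),191),((657,188),191),((655,258),129),((597,240),129))]; print(tl,tr,br,bl)
q=r.sense();print(q["position"],max(abs(np.array(q["qvel"]))),q["finger_force"])
E
```

```text
[ 692.6 -178.9  160. ] [ 731.1 -171.2  160. ] 39.25631502603659 centre [ 711.8 -175.1  160. ] normal yaw 101.31278692537528
[ 695.6 -183.5  191. ] [ 733.  -173.9  191. ] [ 730.  -170.1  129. ] [ 690.6 -175.9  129. ]
[ 713.9 -147.7  226.8] 0.0030963185053688837 39.96400153264403
```

```bash
python3 - <<'E'
from m import *
np.set_printoptions(precision=2,suppress=True)
def edge(c,p,q,z,nm): # direction of horizontal edge
    a,b=onz(c,p,z),onz(c,q,z); d=b-a; print(nm,np.round([*p,*q],1),np.linalg.norm(d),"dir",np.degrees(np.arctan2(d[1],d[0])))
s=r.camera("scene"); k=6; x0,y0=310,200
def up(I,x0,y0,w,h): return cv2.resize(I[y0:y0+h,x0:x0+w],None,fx=k,fy=k,interpolation=cv2.INTER_CUBIC)
un=lambda p:((p[0]+.5)/k-.5+x0,(p[1]+.5)/k-.5+y0)
U=up(s["image"],x0,y0,45,70); hsv=cv2.cvtColor(U,cv2.COLOR_RGB2HSV)
m=((hsv[...,1]<110)).astype(np.uint8)*255  # non-red within bottle
redm=((hsv[...,1]>=140)&((hsv[...,0]<8)|(hsv[...,0]>172))).astype(np.uint8)
ct=max(cv2.findContours(redm,0,2)[0],key=cv2.contourArea); body=np.zeros_like(redm); cv2.drawContours(body,[ct],-1,1,-1)
holes=(body&(1-redm)); n,l,st,ce=cv2.connectedComponentsWithStats(holes); 
for i in np.argsort(-st[1:,4])[:2]+1:
    c=cv2.findContours((l==i).astype(np.uint8),0,2)[0][0]; h=cv2.convexHull(c)
    e=cv2.approxPolyN(h,4) if hasattr(cv2,"approxPolyN") else None
    q=np.array([un(p) for p in e.reshape(-1,2)]); q=q[np.argsort(q[:,1])]; print(st[i],q)
    if st[i,4]>3000:
        T=q[:2][np.argsort(q[:2,0])];B=q[2:][np.argsort(q[2:,0])]
        edge(s,T[0],T[1],192,"label top");edge(s,B[0],B[1],130,"label bot"); edge(s,(T[0]+B[0])/2,(T[1]+B[1])/2,161,"mid")
    else:
        R=cv2.minAreaRect(c);b=cv2.boxPoints(R); b=b[np.argsort(b[:,0])]; edge(s,un(b[:2].mean(0)),un(b[2:].mean(0)),213,"strip")
# initial yaw, top0 body outline: red hull -> long straight edges
t=np.load("top0.npy",allow_pickle=True).item(); x0,y0=160,195; U=up(t["image"],x0,y0,64,55); hsv=cv2.cvtColor(U,cv2.COLOR_RGB2HSV)
w=((hsv[...,1]<80)&(hsv[...,2]>140)).astype(np.uint8); n,l,st,ce=cv2.connectedComponentsWithStats(w)
for i in np.argsort(-st[1:,4])[:3]+1:
    c=cv2.findContours((l==i).astype(np.uint8),0,2)[0][0]; b=cv2.boxPoints(cv2.minAreaRect(c)); L=[(np.linalg.norm(b[j]-b[(j+1)%4]),j) for j in range(4)]; j=max(L)[1]; print("top white",st[i]); edge(t,un(b[j]),un(b[(j+1)%4]),112,"strip0")
rm=((hsv[...,1]>150)&((hsv[...,0]<8)|(hsv[...,0]>172))).astype(np.uint8); ct=max(cv2.findContours(rm,0,2)[0],key=cv2.contourArea); h=cv2.convexHull(ct)[:,0]; h=cv2.approxPolyDP(h.reshape(-1,1,2),2.5,True)[:,0]
for j in range(len(h)):
    p,q=h[j],h[(j+1)%len(h)]
    if np.linalg.norm(p-q)>40: edge(t,un(p),un(q),110,"body0")
E
```

```text
[  63   86  101   56 3004] [[322.92 212.75]
 [318.58 217.08]
 [337.25 219.42]
 [334.92 224.25]]
label top [318.6 217.1 322.9 212.8] 15.843344588362951 dir 90.67873776819133
label bot [334.9 224.2 337.2 219.4] 17.171855044225904 dir 104.02330890478423
mid [326.8 220.7 330.1 216.1] 16.417628609981737 dir 97.3313443927488
top white [ 194   91   57   78 1647]
strip0 [198.8 223.2 191.6 211.1] 30.31838087674934 dir 30.620930908718922
body0 [194.8 207.9 211.9 227.2] 55.94804725845057 dir -138.90290317081823
body0 [211.2 232.9 198.9 241.1] 30.840917462846456 dir 122.6479805578808
body0 [194.4 243.1 187.1 242.1] 15.703422827757066 dir 80.95888376807494
body0 [180.9 239.9 172.6 226.8] 33.56831371838374 dir 32.535082007768146
body0 [172.6 226.8 169.6 220.4] 15.150603129418508 dir 25.79691832037822
body0 [170.1 218.2 176.2 213.2] 16.617044982674127 dir -51.311291777417814
body0 [176.2 213.2 188.2 206.4] 29.033745047844494 dir -61.038136951869284
```

```bash
python3 - <<'E'
from m import *
np.set_printoptions(precision=1,suppress=True)
s=r.camera("scene"); p=np.array(r.sense()["position"]); ax=p+[0,0,-123.8] # underside centre
k=8;x0,y0=310,180
I=cv2.resize(s["image"][y0:y0+75,x0:x0+60,::-1],None,fx=k,fy=k,interpolation=cv2.INTER_CUBIC)
for yaw,col in((-92.5,(0,255,0)),(-79,(255,255,0))):
    a=np.radians(yaw);X=np.array([np.cos(a),np.sin(a),0]);Y=np.array([-X[1],X[0],0])
    Q=np.array([proj(s,ax+30*X+sy*22*Y+[0,0,h]) for sy,h in((-1,27),(1,27),(1,89),(-1,89))]);print(yaw,Q.ravel())
    cv2.polylines(I,[np.round(((Q-[x0,y0]+.5)*k-.5)).astype(int)],True,col,1)
cv2.imwrite("pics/m5.png",I)
e=lambda a,b,z:(lambda d:np.degrees(np.arctan2(d[1],d[0])))(onz(s,b,z)-onz(s,a,z))
for z in(200,213,218):print(z,e((322.9,212.8),(337.2,219.4),z),e((318.6,217.1),(334.9,224.2),z))
E
```

```text
-92.5 [318.5 249.4 337.  258.4 337.3 234.2 317.8 225.4]
-79 [320.3 252.2 341.5 258.  342.  233.7 319.8 228.1]
200 -4.513711974379756 -2.363384174737132
213 -4.513711974379816 -2.363384174737112
218 -4.513711974379868 -2.3633841747370057
```

View pics/m5.png

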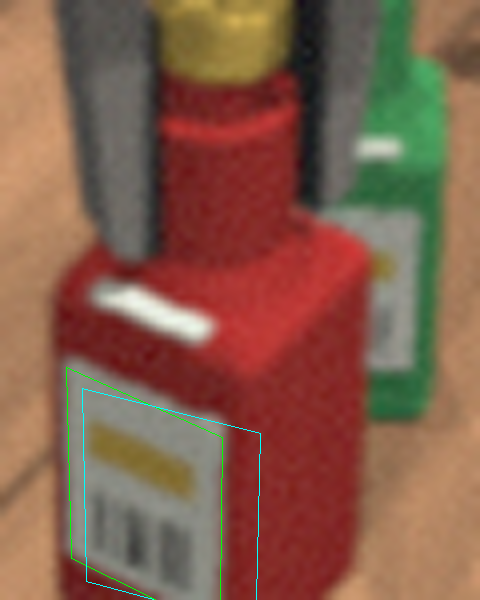

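The -92.5° outline (green) fits the label closely, and the shoulder strip gives about -93.4°. The label is square to the scanner and the stopper is seated, so I'm handing in.

```bash
python3 -c "
from station import r
print(r.hand_in())"
```

```text
the job is handed in; nothing more can be done
None
```

I put the stopper fully home and handed the job in while holding the red bottle upright, label square to the scanner window and about 10 cm out; the hand-in returned no verdict.

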